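# Present the yellow-capped jar on the spice carousel

## Robot

A 6-joint arm with a two-finger parallel gripper is mounted at the origin on a cart in front of the work surface, level with it; the furniture and walls round the work are solid. World frame = base frame: x ahead of the robot, y to its left, z up, the work surface at z = 0. Lengths are in m, angles in rad, forces in N, time in s.
With the tool pointing down it reaches from about 0.275 to 0.825 m from the base axis. Payload 5.2 kg.
Tool frame: the origin (TCP) lies midway between the tips of the shut fingers; the grasp point (between the pads) lies env.hold_point_z behind it (env.hold_point_z is the distance from the TCP to the grasp point, in m); z points along the fingers, y is the line along which they close (so a half turn about z gives the same grasp; the last joint's range is limited). The gripper opens to 93 mm and grips with 3 to 60 N. Pads are 15 mm wide; open, the fingers measure 128 mm over their backs; the gripper's body (75 mm by 188 mm) begins 65 mm behind the grasp point.
Start: joints at [0.905, 0.259, 1.535, -0, 1.348, -0.203], TCP at [0.246, 0.492, 0.219] pointing down, gripper open.
Joint ranges: [-3.14, 3.14], [-0.91, 2.08], [0.19, 2.58], [-1.22, 4.36], [0.22, 2.71], [-3.12, 3.12]. Speed limits (rad/s): [2.57, 2.57, 3.14, 3.14, 3.14, 3.14].

## Interface

Orientations are given as a unit quaternion [w, x, y, z].
In Python, from station import env, eyes, ticket gives the robot as it stands.
- The arm moves only by the tool arm_command, never from a script. Its argument "steps" is a list that holds one entry, the list of rows, each a list of 5 numbers: the shift along the tool's x, y, z normalised to -1 to 1, where 1 is 0.15 m, then the turn about the tool's z normalised to -1 to 1, where 1 is 360 degrees, then the opening, from -1 (shut) to 1 (fully open). A call has 1 to 12 rows; each row is the pose to reach, as a shift and turn from the pose commanded when the call began, along the tool's axes at that moment, turning the shorter way round; what a row does not reach only later rows make up. A row lasts 1/12 s, in which the tool goes at most 41.7 mm and 7.16 degrees, less where a joint would pass 70% of its speed; a pose out of reach is approached as far as the arm can. A call with a number of a shift or a turn outside -1 to 1 is refused whole. A call with a gripper value outside its range is refused whole. The fingers move at their own pace and stop on an object; "newtons" is the grip in N (left out, the last holds). Time passes only in rows, so rows that repeat a pose let the fingers close. It gives the time, the measured TCP pose, the force, the opening and the grip force at its end, in the units of the state.
- env.get_state(): the state, without advancing time (a new reading comes with each control period).
- eyes.read_camera(name): name is "scene" or "top" or "wrist"; returns the picture (480x640x3 uint8, blue, green, red); there is no depth.
- eyes.camera_params(name): a dict with "intrinsics" (3x3 intrinsics, pixels), "R" (3x3) and "t" (3): a world point X has camera coordinates R X + t. Camera axes: x right, y down, z forward; pixel columns grow to the right and rows downward; lengths in m; the calibration is good to about 2 mm. A picture is of the moment at which its call begins: read the wrist's pose just before it. camera_params takes no time and is no camera call; for the wrist camera it gives the pose at the moment of the call.
- ticket.close_job(): hands the job in; it is judged then, once.
The state is a dict: "t": time; "joints": joint angles; "qvel": joint speeds; "joint_torque": joint torques, N m; "eef_pos": TCP position; "orientation": TCP orientation; "ft_force": force on the tool from outside, world axes, zero at the start; "torque": the same for the moment, N m; "gripper_width": finger opening in m; "grasp_force": force on a finger pad.
Only numpy, scipy, OpenCV 4.12 (cv2) and the standard library are available. Lean on these libraries where they do the work, as an engineer would, in place of code of your own. Each camera call takes 0.05 s, during which the arm holds its last target. There are 200 camera calls.

## Task

Get the spice carousel ready for the cook: first push its little blue drawer fully home until it clicks in, then turn the turntable, for instance by its red centre knob, until the yellow-capped jar stands at the front, directly behind the orange arrow. Finish while still holding the turntable or its knob firmly in place with the fingers, so that it cannot drift, with every jar left upright in its own cup and the other things on the worktop left alone.

Things in the scene. Friction and masses are not known exactly. Their poses are not given: they have to be found in the camera images.
- base: White base box of the spice carousel, fixed, 210 mm wide, 50 mm high. Origin on the turntable's axis at worktop level. Its -x axis points out of its front (orange arrow on the ledge, drawer below); front face 135 mm along -x, back face 105 mm along +x. Mind the shelf: its board (underside 0.45 m up) hangs just behind the turntable, and a tall post stands near x 0.49, y 0.50.
- front_spot (a point): Point on the turntable directly behind the orange arrow, 70 mm from the axis towards the front, 63 mm above the worktop: where the underside centre of the front jar belongs. It belongs to the base and does not turn.
- drawer_body (a joint): Opening of the shallow blue-fronted drawer in the base (m): 0 = fully home against its stop, grows as it comes out (along the base's -x), at most 0.06. It stays where it is left (slide friction 1.5 N). From about 0.014 a sprung roller resists with up to about 5 N more; past about 0.006 the roller snaps it inward and keeps it home.
- drawer_front (a point): Middle of the outer face of the drawer front (188 mm wide, 7 to 43 mm above the worktop, a finger notch 5 mm high at the middle of the top edge), 25 mm above the worktop; moves with the drawer; the face looks along the base's -x. Flush with the base front when home.
- turntable: The turning part: wooden disc, 204 mm diameter, top 63 mm above the worktop, with the post and red knob at its centre. Turns either way about the vertical axis (friction 0.04 N m, no stops within nearly two turns). Five round cups, 72 degrees apart, 70 mm from the axis, 55 mm wide inside, rims 10 mm high, hold one loose jar each. Origin on the axis, 55 mm above the worktop.
- knob (a point): Centre of the round red knob on the turntable's post, rigid with the turntable: 38 mm diameter, on the axis, 198 mm above the worktop; the knob spans 177 to 219 mm above the worktop, so fingers round it pass above the jars, whose tops reach 171 mm.
- yellow_jar: the target: glass spice jar with a YELLOW cap (the only yellow cap), 43 mm diameter, 108 mm tall. Stands loose in one of the turntable's cups (which one varies). Origin at the centre of its underside, 63 mm above the worktop, z up the jar.
- green_jar_a: spice jar with green cap and green and white label, 43 mm diameter, 98 mm tall. Stands loose in one of the turntable's cups (which one varies). Origin at the centre of its underside, 63 mm above the worktop, z up the jar.
- brown_jar: spice jar with dark brown cap, 46 mm diameter, 102 mm tall. Stands loose in one of the turntable's cups (which one varies). Origin at the centre of its underside, 63 mm above the worktop, z up the jar.
- black_jar: spice jar with black cap, 46 mm diameter, 103 mm tall. Stands loose in one of the turntable's cups (which one varies). Origin at the centre of its underside, 63 mm above the worktop, z up the jar.
- green_jar_b: spice jar with green cap and blue label, 42 mm diameter, 106 mm tall. Stands loose in one of the turntable's cups (which one varies). Origin at the centre of its underside, 63 mm above the worktop, z up the jar.
- tea_caddy: Bystander, loose on the worktop: orange square canister with brown lid, 67x67x85 mm. Origin at the centre of its underside.
- tuna_tin: Bystander, loose on the worktop: flat metal tin, 86 mm diameter, 40 mm tall. Origin at the centre of its underside.
- mustard_jar: Bystander, loose on the worktop: jar with green lid, 62 mm diameter, 100 mm tall. Origin at the centre of its underside.
- salt_shaker: Bystander, loose on the worktop: salt shaker with grey top, 44 mm diameter, 90 mm tall. Origin at the centre of its underside.
- cracker_tub: Bystander, loose on the worktop: clear tub of crackers, 89x91x66 mm. Origin at the centre of its underside.
Not all that is in view belongs to the job. What is shaped like the yellow_jar but pink or turquoise is not meant.

How it is judged:
On the way, in this order (a step that is already met when the one before it is completed fails the run):
1. the drawer is pushed home (less than 3 mm open) before the jar is brought to the front (value of joint drawer_body below 0.003 m and not (horizontal distance between yellow_jar and front_spot below 0.012 m)), for 0.2 s.
2. the yellow-capped jar stands at the front spot (within 12 mm) with the fingers on the turntable or its knob (horizontal distance between yellow_jar and front_spot below 0.012 m and contact force between the fingers and turntable above 3 N), for 0.2 s.
At the end, for the whole second after the job is handed in: Drawer under 3 mm open; yellow-capped jar within 12 mm horizontally of the front spot; fingers on the turntable or its knob with over 3 N; turntable slower than 0.05 rad/s; all five jars upright within 0.1 rad, standing in cups (underside 56 to 70 mm above the worktop) (all of step 2 and value of joint drawer_body below 0.003 m and angular speed of turntable below 0.05 rad/s and angle between each of yellow_jar, green_jar_a, brown_jar, black_jar, green_jar_b's own z axis and vertical below 0.1 rad and height (world z) of yellow_jar between 0.056 and 0.07 m and height (world z) of green_jar_a between 0.056 and 0.07 m and height (world z) of brown_jar between 0.056 and 0.07 m and height (world z) of black_jar between 0.056 and 0.07 m and height (world z) of green_jar_b between 0.056 and 0.07 m); the arm keeps its last pose, push and grip.
It fails at once if a jar is lifted out of its cup, tipped over or knocked off the turntable (angle between any of yellow_jar, green_jar_a, brown_jar, black_jar, green_jar_b's own z axis and vertical above 0.4 rad or height (world z) of any of yellow_jar, green_jar_a, brown_jar, black_jar, green_jar_b above 0.083 m or height (world z) of any of yellow_jar, green_jar_a, brown_jar, black_jar, green_jar_b below 0.045 m).
It fails at once if one of the other loose things on the worktop is moved by more than 20 mm (distance of any of tea_caddy, tuna_tin, mustard_jar, salt_shaker, cracker_tub from where it was at the start of the episode above 0.02 m).
It also fails if it takes over 61 s, if anything falls off the work surface, if the arm or the gripper's body presses on something with over 40 N, if the wrist force passes 120 N, or if a joint passes its speed limit or range.

## Working session

There is one attempt and no reset: what is moved stays moved. The work goes in short steps, Python scripts to look and compute and a tool call to move; the robot and the scene stay as the last step left them, time stands still between calls to the robot, and variables do not carry over. Pictures are saved under pics/ and viewed, at most 10 in all, crops included, and the job is handed in when it is done.

Besides the shell and the picture viewer there is one more tool, called after "Call:" by a JSON object that holds its "op" and its "data", one argument or row to a line. arm_command: Moves the arm, as the interface text tells. Scaled input: -1 to 1 covers 0.15 m each way for a shift and 360 degrees each way for a turn. Its arguments: {"type":"object","properties":{"steps":{"type":"array","items":{"type":"array","items":{"type":"array","items":{"type":"number","minimum":-1,"maximum":1}}}},"newtons":{"type":"number"}},"required":["steps"]}

```bash
mkdir -p pics; python3 - <<'E'
from station import env, eyes
import cv2,numpy as np
s=env.get_state();print({k:np.round(s[k],3) for k in('t','eef_pos','orientation','gripper_width')},env.hold_point_z)
for n in('scene','top'):
    cv2.imwrite(f'pics/{n}0.png',eyes.read_camera(n));p=eyes.camera_params(n);print(n,{k:np.round(v,3).tolist() for k,v in p.items()})
E
```

```text
{'t': np.float64(0.0), 'eef_pos': array([0.245, 0.492, 0.218]), 'orientation': array([-0.   ,  0.229,  0.973, -0.001]), 'gripper_width': np.float64(0.093)} 0.0188
scene {'intrinsics': [[490.624, 0.0, 313.043], [0.0, 490.624, 243.346], [0.0, 0.0, 1.0]], 'R': [[0.213, -0.977, -0.024], [-0.437, -0.073, -0.896], [0.874, 0.201, -0.443]], 't': [-0.151, 0.333, 0.696]}
top {'intrinsics': [[493.934, 0.0, 324.652], [0.0, 493.934, 241.955], [0.0, 0.0, 1.0]], 'R': [[0.022, -0.999, -0.023], [-0.991, -0.019, -0.129], [0.129, 0.026, -0.991]], 't': [-0.045, 0.536, 1.25]}
```

View pics/scene0.png

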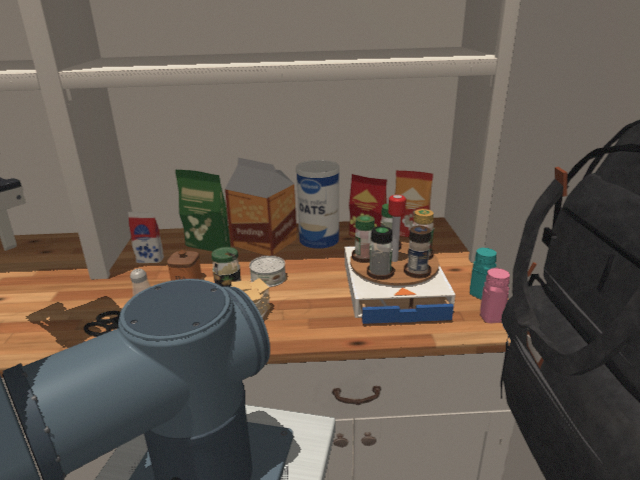

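View pics/top0.png

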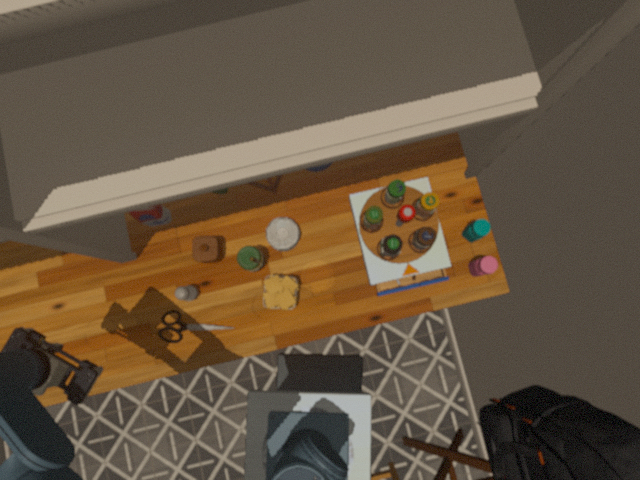

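The scene view shows the carousel at about (400,260) with its blue drawer open at (405,313), the red knob at (398,203) and a yellow cap at (424,217). In the top view the knob is at (406,213), the yellow cap at (428,201), the arrow at (410,269) and the drawer at (412,286). The jar-shaped pink one (484,265) and turquoise one (476,230) stand off the turntable, so neither is the target. Next I'll measure and confirm with a crop.

```bash
cat > h.py <<'E'
from station import env, eyes
import cv2,numpy as np
def ray(n,uv):
    p=eyes.camera_params(n);R=np.array(p['R']);t=np.array(p['t'])
    return -R.T@t, R.T@np.linalg.solve(np.array(p['intrinsics']),[uv[0],uv[1],1.])
def plane(n,uv,z):
    c,d=ray(n,uv);return c+d*(z-c[2])/d[2]
def tri(a,b):
    A=np.zeros((3,3));v=np.zeros(3)
    for c,d in(a,b):
        d=d/np.linalg.norm(d);M=np.eye(3)-np.outer(d,d);A+=M;v+=M@c
    return np.linalg.solve(A,v)
def mask(im,lo,hi,roi):
    m=cv2.inRange(cv2.cvtColor(im,cv2.COLOR_BGR2HSV),lo,hi);z=np.zeros_like(m);x0,y0,x1,y1=roi;z[y0:y1,x0:x1]=m[y0:y1,x0:x1];return z
def big(m):
    return max(cv2.findContours(m,0,2)[0],key=cv2.contourArea)
def cen(m):
    M=cv2.moments(big(m));return np.array([M['m10'],M['m01']])/M['m00']
RED=((170,120,50),(180,255,255));YEL=((20,120,60),(32,255,255));BLU=((100,120,40),(125,255,255));ORA=((5,190,120),(17,255,255))
E
python3 - <<'E'
from h import *
S=cv2.imread('pics/scene0.png');T=cv2.imread('pics/top0.png')
rs,rt=(340,185,460,330),(345,175,455,300)
for nm,c in(('red',RED),('yel',YEL),('blu',BLU),('ora',ORA)):
    try:
        a,b=mask(S,*c,rs),mask(T,*c,rt)
        if nm=='red': a[:,:385]=0;a[:,410:]=0
        if nm=='ora': a[:285]=0;b[:260]=0
        print(nm,cen(a).round(1),cv2.boundingRect(big(a)),cen(b).round(1),cv2.boundingRect(big(b)),tri(ray('scene',cen(a)),ray('top',cen(b))).round(4))
        if nm=='blu':
            bx=cv2.boxPoints(cv2.minAreaRect(big(b)));print(bx.round(1).tolist());print([plane('top',p,.043).round(4).tolist() for p in bx])
    except Exception as e: print(nm,e)
c=cv2.resize(T[170:300,340:500],None,fx=4.6,fy=4.6,interpolation=cv2.INTER_CUBIC);cv2.imwrite('pics/crop0.png',c)
E
```

```text
red max() iterable argument is empty
yel [364.8 196.7] (355, 191, 20, 11) [429.2 201.2] (418, 193, 21, 18) [ 0.5923 -0.2077  0.2283]
blu [407.2 313.3] (363, 304, 90, 19) [413.6 285.4] (378, 278, 70, 17) [ 0.429  -0.2625  0.0237]
[[377.70001220703125, 292.79998779296875], [446.70001220703125, 276.6000061035156], [447.1000061035156, 278.6000061035156], [378.20001220703125, 294.79998779296875]]
[[0.4075, -0.1715, 0.043], [0.4524, -0.3462, 0.043], [0.4475, -0.3473, 0.043], [0.4026, -0.1728, 0.043]]
ora max() iterable argument is emptyh.py:18: RuntimeWarning: invalid value encountered in divide
  M=cv2.moments(big(m));return np.array([M['m10'],M['m01']])/M['m00']
```

View pics/crop0.png

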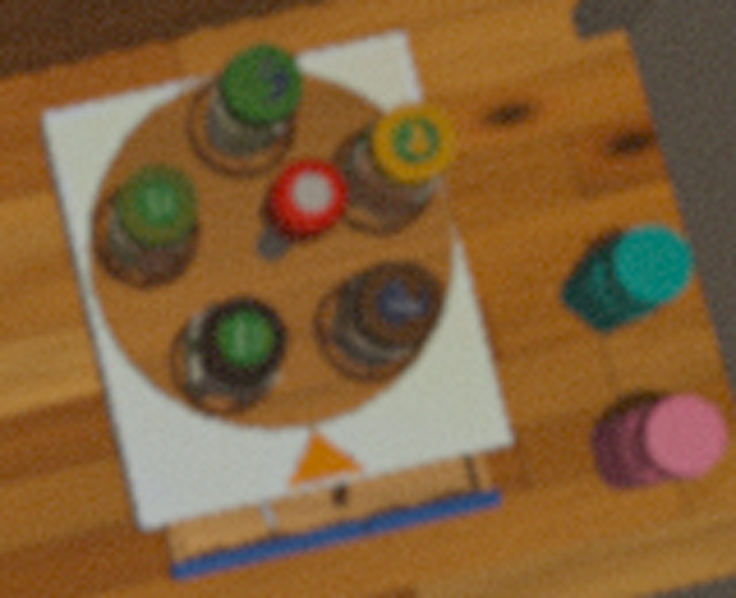

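The crop shows the yellow cap at crop (413,143), which is (429.8,201.1) in the full picture. It is the only yellow cap on the turntable, so that is the target. The knob is at crop (310,194) and the base corners are clear.

```bash
python3 - <<'E'
from h import *
f=lambda c,z:plane('top',np.array(c)/4.6+[339.9,169.9],z)
k=f((310,194),.219);y=f((413,143),.171)
cs=[f(c,.05) for c in((140,528),(510,440),(408,33),(45,113))]
print('corners',np.round(cs,4).tolist())
fr=(cs[0]+cs[1])/2;bk=(cs[2]+cs[3])/2;u=(fr-bk)[:2];L=np.linalg.norm(u);u/=L
a=np.array(bk[:2])+u*.105;print('len',L,'u',u,'yaw',np.degrees(np.arctan2(-u[1],-u[0])),'axis from box',a,'side',np.linalg.norm(cs[0]-cs[1]))
print('knob',k,'knob scene tri',tri(ray('scene',(398,201)),ray('top',(407.3,212.1))))
# disc ellipse centre: extremes in crop
print('disc c',f((273,247),.063))
v=y[:2]-k[:2];print('yel',y,np.linalg.norm(v),'ang from front deg',np.degrees(np.arctan2(u[0]*v[1]-u[1]*v[0],u@v)))
print('arrow',f((323,462),.05))
T=cv2.imread('pics/top0.png');b=mask(T,*BLU,(345,260,455,300));bx=cv2.boxPoints(cv2.minAreaRect(big(b)))
P=np.array([plane('top',p,.043)[:2] for p in bx]);print('drawer front along u from axis',(P-a)@u, 'lat',(P-a)@[-u[1],u[0]])
for n,uv,z in(('pink',(682,433),.1),('turq',(652,265),.1)):print(n,f(uv,z))
s=env.get_state();w,x,yy,zz=s['orientation'];from scipy.spatial.transform import Rotation as R
print(R.from_quat([x,yy,zz,w]).as_matrix().round(3).tolist())
for n,uv,z in (('tub',(281,293),.066),('tin',(283,233),.04)):print(n,plane('top',uv,z))
E
```

```text
corners [[0.4275, -0.1521, 0.05], [0.4802, -0.3553, 0.05], [0.7097, -0.3004, 0.05], [0.66, -0.0961, 0.05]]
len 0.2375964612696406 u [-0.9723902  -0.23336088] yaw 13.495021809674402 axis from box [ 0.58278239 -0.22275598] side 0.20991857692702567
knob [ 0.58327869 -0.22122825  0.219     ] knob scene tri [ 0.5854301  -0.22245628  0.20735015]
disc c [ 0.58350163 -0.22304391  0.063     ]
yel [ 0.61988613 -0.28011975  0.171     ] 0.06934201252819532 ang from front deg 108.37040216157875
arrow [ 0.46595023 -0.25253535  0.05      ]
drawer front along u from axis [0.15846732 0.15558101 0.16064097 0.16352054] lat [-0.09069136  0.08964744  0.08957925 -0.09066434]
pink [ 0.48145584 -0.43430493  0.1       ]
turq [ 0.57117528 -0.42020699  0.1       ]
[[-0.895, 0.446, -0.001], [0.446, 0.895, -0.001], [0.0, -0.002, -1.0]]
tub [0.4011789  0.07226541 0.066     ]
tin [0.5570727  0.07520582 0.04      ]
```

```bash
cat > plan.py <<'E'
from h import *
from scipy.spatial.transform import Rotation as R
def plan(wps,start=None):
    s=env.get_state();p=np.array(s['eef_pos']);w,x,y,z=s['orientation'];M=R.from_quat([x,y,z,w]).as_matrix();yaw=np.degrees(np.arctan2(M[1,0],M[0,0]))
    for (q,yw) in wps:
        c,sn=np.cos(np.radians(yaw)),np.sin(np.radians(yaw));M=np.array([[c,sn,0],[sn,-c,0],[0,0,-1]])
        d=M.T@(np.array(q)-p);t=-((yw-yaw+180)%360-180)
        print((d/.15).round(3),round(t/360,4),'rows>=',np.ceil(max(np.linalg.norm(d)/.0417,abs(t)/7.16)));p=np.array(q);yaw=yw
E
python3 - <<'E'
from plan import *
a=np.array([.245,.492,.218]);b=np.array([.3887,-.2692,.218])
n=6
plan([(a+(b-a)*i/n,153.5-140*i/n) for i in range(1,n+1)])
E
```

```text
[-0.519 -0.685 -0.001] 0.0648 rows>= 4.0
[-0.749 -0.424  0.   ] 0.0648 rows>= 4.0
[-0.856 -0.092  0.   ] 0.0648 rows>= 4.0
[-0.822  0.254  0.   ] 0.0648 rows>= 4.0
[-0.654  0.559  0.   ] 0.0648 rows>= 4.0
[-0.379  0.773  0.   ] 0.0648 rows>= 4.0
```

Call:
{"op": "arm_command", "data": {
  "steps": [
    [[-0.52,-0.685,0,0.065,-1],[-0.52,-0.685,0,0.065,-1],[-0.52,-0.685,0,0.065,-1],[-0.52,-0.685,0,0.065,-1],[-0.52,-0.685,0,0.065,-1]]
  ]
}}

```text
t: 0.52
eef_pos: [0.2696, 0.3633, 0.2185]
orientation: [-0.0, 0.424, 0.906, -0.0]
ft_force: [0.1, 0.1, 0.6]
gripper_width: 0.0644
grasp_force: 0.0
```

Call:
{"op": "arm_command", "data": {
  "steps": [
    [[-0.75,-0.425,0,0.065,-1],[-0.75,-0.425,0,0.065,-1],[-0.75,-0.425,0,0.065,-1],[-0.75,-0.425,0,0.065,-1],[-0.75,-0.425,0,0.065,-1]]
  ]
}}

```text
t: 0.93
eef_pos: [0.2939, 0.2373, 0.2188]
orientation: [0.0, 0.598, 0.801, 0.0]
ft_force: [-0.5, 1.2, 0.1]
gripper_width: 0.0307
grasp_force: 0.0
```

Call:
{"op": "arm_command", "data": {
  "steps": [
    [[-0.855,-0.09,0,0.065,-1],[-0.855,-0.09,0,0.065,-1],[-0.855,-0.09,0,0.065,-1],[-0.855,-0.09,0,0.065,-1],[-0.855,-0.09,0,0.065,-1]]
  ]
}}

```text
t: 1.35
eef_pos: [0.3183, 0.1109, 0.2189]
orientation: [-0.0, 0.748, 0.663, 0.0]
ft_force: [0.0, -0.0, -0.2]
gripper_width: 0.0008
grasp_force: 0.0
```

Call:
{"op": "arm_command", "data": {
  "steps": [
    [[-0.82,0.255,0,0.065,-1],[-0.82,0.255,0,0.065,-1],[-0.82,0.255,0,0.065,-1],[-0.82,0.255,0,0.065,-1],[-0.82,0.255,0,0.065,-1]]
  ]
}}

```text
t: 1.77
eef_pos: [0.3419, -0.0151, 0.2186]
orientation: [-0.0, 0.867, 0.499, 0.0]
ft_force: [-0.8, 0.2, 0.3]
gripper_width: 0.0004
grasp_force: 0.0
```

Call:
{"op": "arm_command", "data": {
  "steps": [
    [[-0.655,0.56,0,0.065,-1],[-0.655,0.56,0,0.065,-1],[-0.655,0.56,0,0.065,-1],[-0.655,0.56,0,0.065,-1],[-0.655,0.56,0,0.065,-1]]
  ]
}}

```text
t: 2.18
eef_pos: [0.3655, -0.1412, 0.2183]
orientation: [-0.001, 0.949, 0.315, 0.0]
ft_force: [0.3, 0.3, -0.4]
gripper_width: 0.0004
grasp_force: 0.0
```

```bash
python3 - <<'E'
from plan import *
plan([([.3887,-.2692,.15],13.5),([.3887,-.2692,.016],13.5)])
E
```

```text
[-0.386  0.776  0.455] 0.0644 rows>= 4.0
[0.    0.    0.893] -0.0 rows>= 4.0
```

Call:
{"op": "arm_command", "data": {
  "steps": [
    [[-0.385,0.775,0.455,0.0645,-1],[-0.385,0.775,0.455,0.0645,-1],[-0.385,0.775,0.455,0.0645,-1],[-0.385,0.775,0.455,0.0645,-1],[-0.385,0.775,0.455,0.0645,-1],[-0.385,0.775,0.455,0.0645,-1]]
  ]
}}

```text
t: 2.68
eef_pos: [0.3876, -0.2669, 0.1495]
orientation: [-0.002, 0.993, 0.119, -0.001]
ft_force: [-0.2, 1.0, 0.5]
gripper_width: 0.0007
grasp_force: 0.0
```

Call:
{"op": "arm_command", "data": {
  "steps": [
    [[0,0,0.25,0,-1],[0,0,0.5,0,-1],[0,0,0.7,0,-1],[0,0,0.85,0,-1],[0,0,0.89,0,-1],[0,0,0.89,0,-1]]
  ]
}}

```text
t: 3.18
eef_pos: [0.3867, -0.2667, 0.0165]
orientation: [-0.002, 0.993, 0.118, -0.001]
ft_force: [0.3, 0.1, 1.1]
gripper_width: 0.0003
grasp_force: 0.0
```

Call:
{"op": "arm_command", "data": {
  "steps": [
    [[0.05,0,0,0,-1],[0.1,0,0,0,-1],[0.14,0,0,0,-1],[0.18,0,0,0,-1],[0.21,0,0,0,-1],[0.24,0,0,0,-1],[0.26,0,0,0,-1],[0.26,0,0,0,-1]]
  ]
}}

```text
t: 3.85
eef_pos: [0.4253, -0.2611, 0.017]
orientation: [0.0, 0.993, 0.116, 0.0]
ft_force: [-0.4, 0.5, 0.1]
gripper_width: 0.0005
grasp_force: 0.0
```

Call:
{"op": "arm_command", "data": {
  "steps": [
    [[0.02,0,0,0,-1],[0.04,0,0,0,-1],[0.06,0,0,0,-1],[0.07,0,0,0,-1],[0.08,0,0,0,-1],[0.08,0,0,0,-1]]
  ]
}}

```text
t: 4.35
eef_pos: [0.4351, -0.2583, 0.0167]
orientation: [-0.0, 0.993, 0.116, -0.001]
ft_force: [-3.8, -0.1, 3.0]
gripper_width: 0.0005
grasp_force: 2.3
```

```bash
python3 - <<'E'
from h import *
T=eyes.read_camera('top');cv2.imwrite('pics/t1.png',cv2.resize(T[170:300,340:500],None,fx=4.6,fy=4.6,interpolation=cv2.INTER_CUBIC))
E
```

```text
(no output)
```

View pics/t1.png

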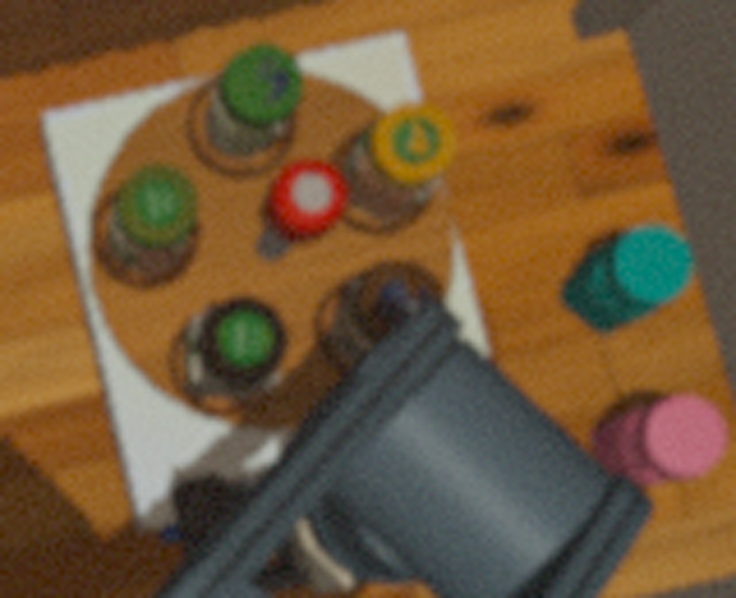

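The picture shows the gripper pressed against the drawer, a little blue is still visible at (170,530), and all the jars are undisturbed. The force shows contact, so I'll keep pushing.

Call:
{"op": "arm_command", "data": {
  "steps": [
    [[0.015,0,0,0,-1],[0.03,0,0,0,-1],[0.045,0,0,0,-1],[0.06,0,0,0,-1],[0.07,0,0,0,-1],[0.07,0,0,0,-1]]
  ]
}}

```text
t: 4.9
eef_pos: [0.445, -0.2559, 0.0167]
orientation: [-0.0, 0.993, 0.116, -0.002]
ft_force: [-9.5, -3.1, 5.4]
gripper_width: 0.0003
grasp_force: 5.0
```

Call:
{"op": "arm_command", "data": {
  "steps": [
    [[0.01,0,0,0,-1],[0.02,0,0,0,-1],[0.03,0,0,0,-1],[0.03,0,0,0,-1]]
  ]
}}

```text
t: 5.23
eef_pos: [0.445, -0.2558, 0.0167]
orientation: [-0.001, 0.993, 0.117, -0.006]
ft_force: [-26.6, -10.6, 13.8]
gripper_width: 0.0006
grasp_force: 14.5
```

Call:
{"op": "arm_command", "data": {
  "steps": [
    [[-0.15,0,0,0,-1],[-0.35,0,0,0,-1],[-0.35,0,-0.2,0,-0.5],[-0.35,0,-0.5,0,0],[-0.35,0,-0.8,0,0.3],[-0.35,0,-1,0,0.3],[-0.35,0,-1,0,0.3]]
  ]
}}

```text
t: 5.82
eef_pos: [0.4039, -0.2704, 0.1746]
orientation: [0.006, 0.993, 0.116, 0.005]
ft_force: [1.6, -0.5, 0.3]
gripper_width: 0.0295
grasp_force: 0.0
```

```bash
python3 - <<'E'
from plan import *
s=env.get_state();print(np.round(s['joints'],3),s['eef_pos'])
a=np.array(s['eef_pos']);
plan([([.42,-.262,.27],40),([.52,-.237,.27],67.5),([.5832,-.2223,.27],67.5),([.5832,-.2223,.183],67.5)])
T=eyes.read_camera('top');b=mask(T,*BLU,(345,260,455,300))
if b.any():
    bx=cv2.boxPoints(cv2.minAreaRect(big(b)));P=np.array([plane('top',p,.043)[:2] for p in bx]);print(((P-[.5832,-.2225])@[-.9724,-.2334]).round(4),cv2.contourArea(big(b)))
S=eyes.read_camera('scene');b=mask(S,*BLU,(340,280,470,330));print(cv2.boundingRect(big(b)))
cv2.imwrite('pics/s2.png',cv2.resize(S[180:340,320:520],None,fx=3.5,fy=3.5,interpolation=cv2.INTER_CUBIC))
E
```

```text
[-8.210e-01  1.700e-01  1.762e+00  1.000e-03  1.194e+00  5.180e-01] [ 0.40388149 -0.27035652  0.17457182]
[ 0.117 -0.03  -0.636] -0.0743 rows>= 4.0
[0.618 0.301 0.   ] -0.0764 rows>= 4.0
[0.252 0.352 0.   ] -0.0 rows>= 2.0
[0.   0.   0.58] -0.0 rows>= 3.0
(361, 297, 88, 17)
```

View pics/s2.png

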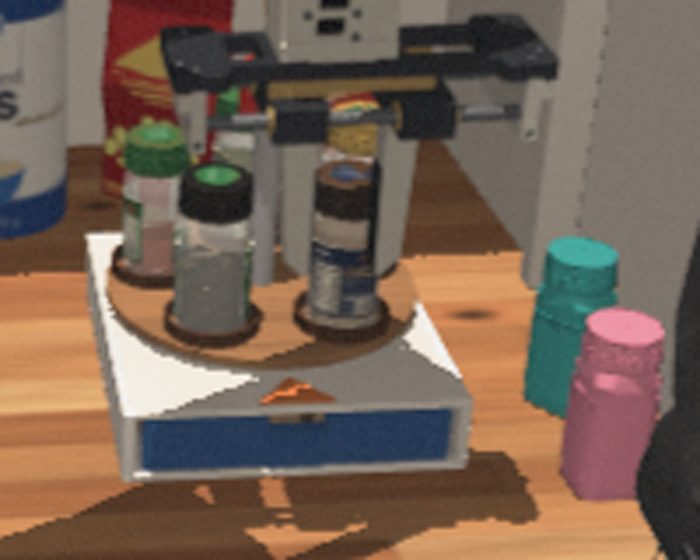

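The drawer front at crop (295,437) is flush with the base front, so it is home. All the jars are upright. Next is the knob.

Call:
{"op": "arm_command", "data": {
  "steps": [
    [[0,0,-0.25,0,0.5],[0.05,0,-0.5,-0.02,0.5],[0.117,-0.03,-0.64,-0.04,0.5],[0.117,-0.03,-0.64,-0.074,0.5],[0.117,-0.03,-0.64,-0.074,0.5],[0.117,-0.03,-0.64,-0.074,0.5]]
  ]
}}

```text
t: 6.42
eef_pos: [0.4159, -0.2578, 0.2612]
orientation: [-0.001, 0.939, 0.343, -0.0]
ft_force: [-0.8, -1.0, -0.3]
gripper_width: 0.0695
grasp_force: 0.0
```

Call:
{"op": "arm_command", "data": {
  "steps": [
    [[0.155,0.075,0,-0.019,0.5],[0.31,0.15,0,-0.038,0.5],[0.465,0.225,0,-0.057,0.5],[0.62,0.3,0,-0.076,0.5],[0.62,0.3,0,-0.076,0.5],[0.62,0.3,0,-0.076,0.5]]
  ]
}}

```text
t: 6.92
eef_pos: [0.5162, -0.2325, 0.2604]
orientation: [-0.002, 0.833, 0.553, -0.001]
ft_force: [-0.4, -0.1, 0.1]
gripper_width: 0.0696
grasp_force: 0.0
```

Call:
{"op": "arm_command", "data": {
  "steps": [
    [[0.08,0.12,0,0,0.5],[0.16,0.24,0,0,0.5],[0.25,0.35,0,0,0.5],[0.25,0.35,0,0,0.5],[0.25,0.35,0,0,0.5]]
  ]
}}

```text
t: 7.33
eef_pos: [0.5782, -0.219, 0.2614]
orientation: [-0.001, 0.833, 0.553, -0.001]
ft_force: [-0.7, 0.8, -0.0]
gripper_width: 0.07
grasp_force: 0.0
```

```bash
python3 - <<'E'
from plan import *
plan([([.5832,-.2223,.183],67.5)])
W=eyes.read_camera('wrist');cv2.imwrite('pics/w3.png',W)
E
```

```text
[-0.007  0.039  0.523] -0.001 rows>= 2.0
```

View pics/w3.png

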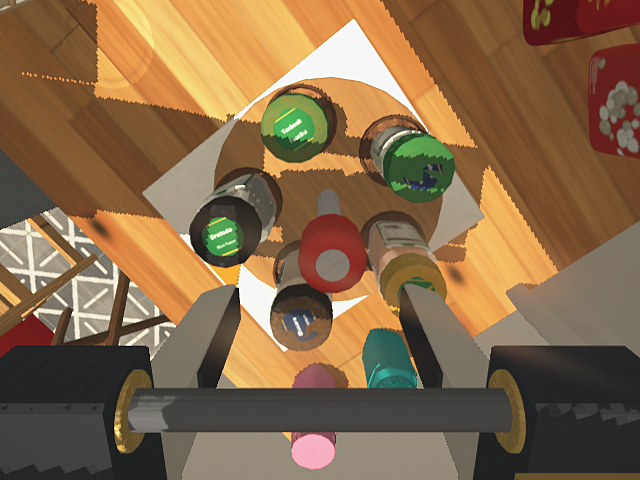

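The wrist picture shows the knob at (332,262), between the fingers, and the yellow cap at (413,283). I'll fix the knob position from this view and descend.

```bash
python3 - <<'E'
from plan import *
k=plane('wrist',(333,265),.219);print(k);k2=plane('wrist',(332,253),.205);print(k2);plan([([k[0],k[1],.183],67.5)])
E
```

```text
[ 0.58394583 -0.21978424  0.219     ]
[ 0.58438675 -0.21823044  0.205     ]
[0.013 0.04  0.525] -0.001 rows>= 2.0
```

Call:
{"op": "arm_command", "data": {
  "steps": [
    [[0,0.04,0.15,0,0.5],[0,0.04,0.3,0,0.5],[0,0.04,0.43,0,0.5],[0,0.04,0.52,0,0.5],[0,0.04,0.52,0,0.5],[0,0.04,0.52,0,0.5]]
  ]
}}

```text
t: 7.88
eef_pos: [0.583, -0.2217, 0.1845]
orientation: [-0.001, 0.833, 0.553, -0.001]
ft_force: [0.9, -0.5, 0.6]
gripper_width: 0.0697
grasp_force: 0.0
```

Call:
{"op": "arm_command", "data": {
  "steps": [
    [[0,0,0,0,-1],[0,0,0,0,-1],[0,0,0,0,-1],[0,0,0,0,-1],[0,0,0,0,-1],[0,0,0,0,-1],[0,0,0,0,-1],[0,0,0,0,-1]]
  ],
  "newtons": 30
}}

```text
t: 8.55
eef_pos: [0.5846, -0.2214, 0.1854]
orientation: [0.0, 0.833, 0.554, 0.0]
ft_force: [-1.7, -0.9, 3.2]
gripper_width: 0.0374
grasp_force: 30.0
```

Call:
{"op": "arm_command", "data": {
  "steps": [
    [[0,0,0,0.003,-1],[0,0,0,0.01,-1],[0,0,0,0.02,-1],[0,0,0,0.03,-1],[0,0,0,0.04,-1],[0,0,0,0.05,-1],[0,0,0,0.06,-1],[0,0,0,0.07,-1],[0,0,0,0.08,-1],[0,0,0,0.09,-1],[0,0,0,0.097,-1],[0,0,0,0.1,-1]]
  ]
}}

```text
t: 9.55
eef_pos: [0.5842, -0.2211, 0.1854]
orientation: [-0.0, 0.963, 0.268, -0.0]
ft_force: [-3.4, 2.2, 5.1]
gripper_width: 0.0372
grasp_force: 30.0
```

Call:
{"op": "arm_command", "data": {
  "steps": [
    [[0,0,0,0.003,-1],[0,0,0,0.01,-1],[0,0,0,0.02,-1],[0,0,0,0.03,-1],[0,0,0,0.04,-1],[0,0,0,0.05,-1],[0,0,0,0.06,-1],[0,0,0,0.07,-1],[0,0,0,0.08,-1],[0,0,0,0.09,-1],[0,0,0,0.097,-1],[0,0,0,0.1,-1]]
  ]
}}

```text
t: 10.55
eef_pos: [0.5841, -0.2206, 0.1854]
orientation: [-0.0, 0.999, -0.043, -0.0]
ft_force: [-2.1, 2.5, 6.2]
gripper_width: 0.0378
grasp_force: 30.0
```

Call:
{"op": "arm_command", "data": {
  "steps": [
    [[0,0,0,0.003,-1],[0,0,0,0.01,-1],[0,0,0,0.02,-1],[0,0,0,0.03,-1],[0,0,0,0.04,-1],[0,0,0,0.05,-1],[0,0,0,0.06,-1],[0,0,0,0.07,-1],[0,0,0,0.08,-1],[0,0,0,0.09,-1],[0,0,0,0.097,-1],[0,0,0,0.1,-1]]
  ]
}}

```text
t: 11.55
eef_pos: [0.5842, -0.2201, 0.1854]
orientation: [-0.001, 0.937, -0.349, -0.001]
ft_force: [-2.5, 4.4, 5.3]
gripper_width: 0.037
grasp_force: 30.0
```

```bash
python3 - <<'E'
from h import *
S=eyes.read_camera('scene')
cv2.imwrite('pics/s4.png',cv2.resize(S[180:340,320:520],None,fx=3.5,fy=3.5,interpolation=cv2.INTER_CUBIC))
W=eyes.read_camera('wrist');cv2.imwrite('pics/w4.png',W)
print(np.round(env.get_state()['joints'],3))
E
```

```text
[-5.390e-01  4.140e-01  1.394e+00  1.000e-03  1.335e+00  1.743e+00]
```

View pics/s4.png

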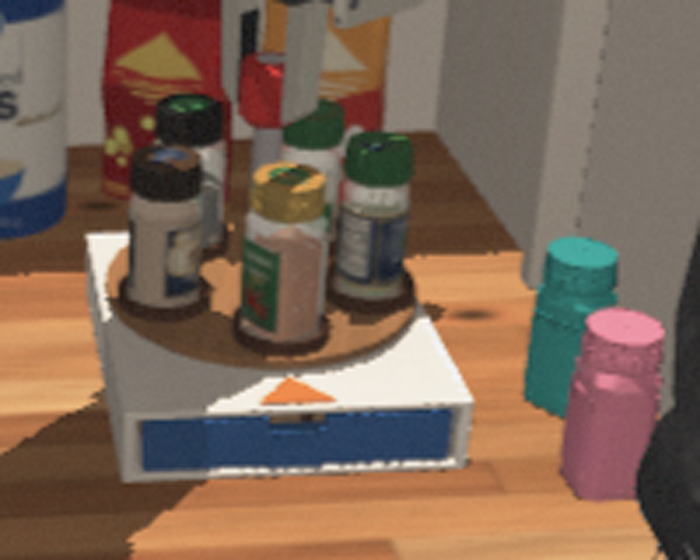

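View pics/w4.png

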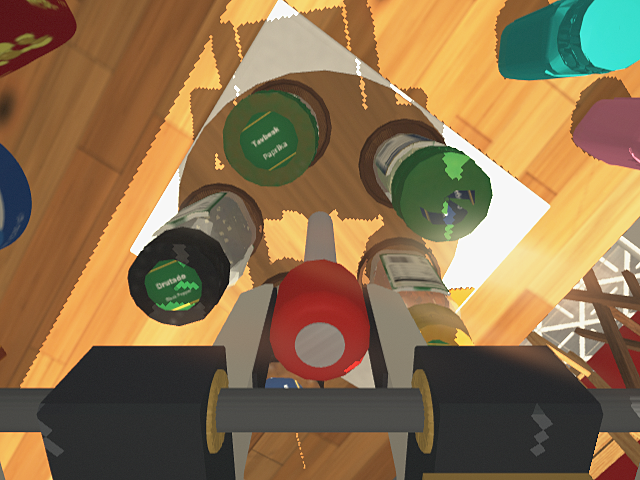

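The scene crop shows the drawer flush and the yellow jar behind the arrow, with its cap at (289,174) and its foot at about (281,335). The wrist view shows the knob held between the pads and the other jars upright. I'll measure the offset.

```bash
python3 - <<'E'
from h import *
u=np.array([-.9724,-.2334]);n=np.array([-u[1],u[0]]);A=np.array([.5837,-.2218]);print('spot',A+.07*u)
f=lambda c,z:plane('scene',np.array(c)/3.5+[319.6,179.6],z)[:2]
for nm,c,z in(('captop',(289,174),.171),('foot centre',(282,326),.066),('arrow',(299,392),.05),('front L',(118,413),.05),('front R',(471,402),.05)):
    p=f(c,z);print(nm,p.round(4),'radial',((p-A)@u).round(4),'lat',((p-A)@n).round(4))
E
```

```text
spot [ 0.515632 -0.238138]
captop [ 0.5178 -0.2366] radial 0.0675 lat -0.0009
foot centre [ 0.5193 -0.2381] radial 0.0664 lat 0.0008
arrow [ 0.469  -0.2519] radial 0.1186 lat 0.0025
front L [ 0.4268 -0.1483] radial 0.1354 lat -0.1081
front R [ 0.4755 -0.3522] radial 0.1356 lat 0.1015
```

The jar is within about 4 mm of the front spot. I'll settle and hand in while still gripping.

Call:
{"op": "arm_command", "data": {
  "steps": [
    [[0,0,0,0,-1],[0,0,0,0,-1],[0,0,0,0,-1],[0,0,0,0,-1],[0,0,0,0,-1],[0,0,0,0,-1]]
  ]
}}

```text
t: 12.15
eef_pos: [0.5842, -0.2201, 0.1854]
orientation: [-0.001, 0.937, -0.348, -0.001]
ft_force: [-1.7, 4.6, 6.5]
gripper_width: 0.0375
grasp_force: 30.0
```

```bash
python3 -c "
from station import env,ticket
print(env.get_state()['grasp_force'],ticket.close_job())"
```

```text
the job is handed in; nothing more can be done
30.00262233777903 None
```

I handed the job in at about 12 s with the drawer pushed home, the yellow-capped jar about 4 mm from the front spot by camera, and the knob still gripped at 30 N; the judge's verdict was not shown.

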